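# Open the core extruder's gate and push out the stuck brick core

## Robot

A 6-joint arm with a two-finger parallel gripper is mounted at the origin on the work surface. World frame = base frame: x ahead of the robot, y to its left, z up, the work surface at z = 0. Lengths are in m, angles in rad, forces in N, time in s.
With the tool pointing down it reaches from about 0.35 to 0.775 m from the base axis. Payload 7.3 kg.
Tool frame: the origin (TCP) lies at the very end of the fingers, on their centre line; the grasp point (between the pads) lies 19 mm behind it; z points along the fingers, y is the direction in which the jaws open and shut (so a half turn about z gives the same grasp; the last joint's range is limited). The gripper opens to 92 mm and grips with 3 to 60 N. Pads are 19 mm wide; open, the fingers measure 130 mm over their backs; the gripper's body (75 mm by 190 mm) begins 47 mm behind the grasp point.
Start: joints at [-1.325, 0.342, 1.524, -0, 1.275, -0.146], TCP at [0.2, -0.485, 0.203] pointing down, gripper open.
Joint ranges: [-2.53, 2.53], [-0.77, 2.02], [0.04, 2.7], [-1, 4.14], [0.28, 2.66], [-3.11, 3.11]. Speed limits (rad/s): [2.57, 2.57, 3.14, 3.14, 3.14, 3.14].

## Interface

Orientations are given as [roll, pitch, yaw] about the fixed x, y, z axes, in that order (R = Rz(yaw) Ry(pitch) Rx(roll)).
In Python, from cell import * gives the robot as it stands.
- The arm moves only by the shell command python3 -m pendant 'ROWS' [FORCE]. ROWS is text: rows parted by semicolons, each of 7 numbers parted by spaces: the turn, a rotation vector about the tool's x, y, z in units of 8 degrees (1.0 is 8 degrees), then the shift along the tool's x, y, z in m, then the closure in counts, from 0 (fully open) to 255 (shut). A call has exactly 5 rows; each row shifts and turns the commanded pose from where the row before left it, along the tool's axes as they then stand; what a row does not reach is not made up. A row lasts 1/8 s, in which the tool goes at most 62.5 mm and 10.7 degrees, less where a joint would pass 70% of its speed; a pose out of reach is approached as far as the arm can. A call with a gripper value outside its range is refused whole. The fingers move at their own pace and stop on an object; FORCE is the grip in N (left out, the last holds). Time passes only in rows, so rows that do not move let the fingers close, or fill a call up. It gives the time, the measured TCP pose, the force and the opening at its end, in the units of the state.
- read_state(): the state, without advancing time (a new reading comes with each control period).
- snapshot(name): name is "side" or "top"; returns a dict with "pixels" (384x512x3 uint8, red, green, blue), "depth" (384x512 float32, m along the optical axis (not along the pixel's ray), 0 where there is no reading), "camera_matrix" (3x3 intrinsics, pixels), "extrinsics" (4x4, takes a point from camera to world coordinates). Camera axes: x right, y down, z forward; pixel columns grow to the right and rows downward; lengths in m; the calibration is good to about 2 mm. A picture is of the moment at which its call begins.
- finish_job(): hands the job in, once; it reports no verdict.
The state is a dict: "clock": time; "qpos": joint angles; "qvel": joint speeds; "joint_torque": joint torques, N m; "tcp_pos": TCP position; "tcp_rot": TCP orientation; "force": force on the tool from outside, world axes, zero at the start; "moment": the same for the moment, N m; "opening": finger opening in m.
Only numpy, scipy, OpenCV 4.12 (cv2) and the standard library are available. Lean on these libraries where they do the work, as an engineer would, in place of code of your own. Each camera call takes 0.05 s, during which the arm holds its last target. There are 200 camera calls.

## Task

Turn the big red-barred knob on the core extruder anticlockwise (seen from above) all the way to its end stop, so that the yellow gate is fully open, feeling for the stop and not forcing it. Then take the wooden push stick by its handle and push the stuck brick core right through the clear sleeve and completely out of its gate end, so that it lies in the aluminium trough; the gripper must not touch the core. Finally lay the stick down flat on the table, clear of the extruder, with the gate still fully open, and leave the other things where they are.

Things in the scene. Friction and masses are not known exactly. Their poses are not given: they have to be found in the camera images.
- stand: Core extruder, fixed: blue base plate 300 x 100 x 12 mm. Origin at table level under the knob's axis; x is the push direction, z up. Base spans x -105 to 195 mm. A clear, milky sleeve lies along x, axis 75 mm above the table, from x -75 to +35 mm. A steel bridge 114 mm high over it at x = 0 carries the knob. From x 64 to 182 mm an open aluminium V trough continues the sleeve, with an end plate.
- sleeve_in (a point): Centre of the sleeve's open entry mouth, 75 mm above the table; x axis along the push direction, into the sleeve. Bore 46 mm, outside 56 mm, 110 mm long. A sprung shoe in its crown makes the core tight: sliding it takes about 5 to 15 N. The shoe clears the stick.
- sleeve_out (a point): Centre of the sleeve's gate mouth, 75 mm above the table.
- gate: Gate unit on the bridge: round aluminium foot 60 mm across; origin on its vertical axis, 114 mm above the table. How the foot is turned, and so where the end stops are, differs each time and is not marked. Knob and gate turn on it as one piece with steady friction (0.3 N m, 6 N at the bar's end) and stay where left. Pressing them with over 60 N is forcing them.
- gate_knob (a joint): Angle of the knob in rad; grows anticlockwise from above, opening the gate. It starts between 0 and 0.2, nearly closed, and has 1.6 to 1.9 rad (95 to 110 degrees) to go to the rigid end stop.
- bar_end (a point): White-marked end of the red cross-bar, 55 mm from the knob's axis, 142 mm above the table; x axis outward along the bar. The bar, across a black hub 48 mm wide, is 110 mm long, 16 mm wide, 129 to 155 mm above the table. Under this end an arm (119 to 126 mm high) carries the yellow gate blade, 46 x 60 x 5 mm, hanging 55 mm from the axis, in front of the gate mouth when closed.
- core: Brick core, a terracotta cylinder 44 mm in diameter and 80 mm long (0.17 to 0.34 kg), stuck lying in the sleeve. Origin halfway along its length, on its underside (53 mm above the table); its x axis is its length.
- core_center (a point): Centre of the brick core, on its axis.
- stick: Wooden push stick, 200 mm long, 0.13 to 0.18 kg, lying on the table. Origin under the handle's middle, on the table; x axis along the stick to its tip, z up. Handle 60 mm long, 28 wide, 32 high; shaft 18 mm thick, centred 16 mm above the table, with a rubber tip 26 mm across ending at x = 170 mm. Centre of mass about 18 mm ahead of the handle's middle.
- stick_tip (a point): Centre of the end face of the stick's rubber tip, 170 mm from the handle's middle.
- stick_mid (a point): Middle of the stick's handle, 16 mm above the table when it lies.
- brick: Bystander: brick fragment, 110 x 90 x 55 mm, origin under its centre.
- find_box: Bystander: open cardboard box with a wooden find, 140 x 110 x 40 mm, origin under its centre.
- brush: Bystander: wooden brush lying, 200 mm long, origin under its middle.
- jar: Bystander: glass jar 60 mm across, 90 mm high, origin under its centre.
- spare_core: Bystander: grey core standing upright, 44 mm across, 90 mm high, origin under its centre.
- cup: Bystander: white cup 72 mm across, 85 mm high, origin under its centre.
Mind the look-alikes: they are no part of the job. What is shaped like the stick but purple is not meant.

How it is judged:
On the way, in this order (a step that is already met when the one before it is completed fails the run):
1. the knob is turned anticlockwise to its end stop (within about 2 degrees), the core still in the sleeve (value of joint gate_knob above 1.81 rad and x of core_center in the frame of stand below 0.02 m), for 0.2 s.
2. the stick's tip, inside the sleeve, has pushed the core wholly past the gate mouth (x of core_center in the frame of stand above 0.077 m and x of stick_tip in the frame of stand above 0 m and y of stick_tip in the frame of stand between -0.02 and 0.02 m), for 0.1 s.
At the end, for the whole second after the job is handed in: Knob within 0.04 rad of its anticlockwise stop; the whole core past the gate mouth (its centre 42 to 115 mm beyond it), still in the trough within 12 mm of its centre line; the stick still and flat on the table (tip and handle middle under 30 mm high) (value of joint gate_knob above 1.81 rad and x of core_center in the frame of stand between 0.077 and 0.15 m and y of core_center in the frame of stand between -0.012 and 0.012 m and horizontal distance between core_center and gate above 0.06 m and linear speed of each of core, stick below 0.02 m/s and height (world z) of each of stick_mid, stick_tip below 0.03 m); the robot touches nothing.
It fails at once if the gripper touches the core (contact force between the fingers and core above 1 N).
It fails at once if the knob or gate is forced (pressed with over 60 N) (contact force between the fingers and gate above 60 N).
It fails at once if a bystander is moved by more than 25 mm (distance of any of brick, find_box, brush, jar, spare_core, cup from where it was at the start of the episode above 0.025 m).
It also fails if it takes over 67 s, if anything falls off the work surface, if the arm or the gripper's body presses on something with over 40 N, if the wrist force passes 120 N, or if a joint passes its speed limit or range.

## Working session

There is one attempt and no reset: what is moved stays moved. The work goes in short steps, Python scripts to look and compute and a shell command to move; the robot and the scene stay as the last step left them, time stands still between calls to the robot, and variables do not carry over. Pictures are saved under pics/ and viewed, about 8 in all and at most 12, crops included, and the job is handed in when it is done.

```bash
ls; mkdir -p pics; cat > h.py <<'E'
from cell import *
import numpy as np, cv2
from scipy.spatial.transform import Rotation as R
def snap(n):
    s=snapshot(n); np.savez(f'pics/{n}.npz',**s); return s
def load(n): return dict(np.load(f'pics/{n}.npz'))
def save(s,f,box=None,k=1):
    im=s['pixels'][:,:,::-1]
    if box: im=im[box[1]:box[3],box[0]:box[2]]
    cv2.imwrite('pics/'+f,cv2.resize(im,None,fx=k,fy=k,interpolation=cv2.INTER_CUBIC))
def pt(s,u,v,z):
    K,T=s['camera_matrix'],s['extrinsics']
    d=T[:3,:3]@np.linalg.solve(K,[u,v,1.]); o=T[:3,3]
    return o+d*(z-o[2])/d[2]
def proj(s,p):
    K,T=s['camera_matrix'],s['extrinsics']
    c=K@(T[:3,:3].T@(np.array(p)-T[:3,3])); return c[:2]/c[2]
E
python3 - <<'E'
from h import *
for n in('top','side'):
    s=snap(n); save(s,n+'0.png',k=1.5); print(n,s['extrinsics'].round(3).tolist(),s['camera_matrix'].round(1).tolist())
st=read_state(); print(st)
E
```

```text
pics
top [[0.013, -0.994, 0.109, 0.373], [-1.0, -0.013, 0.001, -0.045], [0.0, -0.109, -0.994, 1.509], [0.0, 0.0, 0.0, 1.0]] [[457.7, 0.0, 252.2], [0.0, 457.7, 185.2], [0.0, 0.0, 1.0]]
side [[0.964, -0.151, 0.219, 0.25], [-0.265, -0.485, 0.833, -1.139], [-0.02, -0.861, -0.508, 0.757], [0.0, 0.0, 0.0, 1.0]] [[377.1, 0.0, 250.8], [0.0, 377.1, 188.0], [0.0, 0.0, 1.0]]
{'clock': 0.1, 'qpos': array([-1.32500378e+00,  3.42638444e-01,  1.52488734e+00,  2.93573578e-06,
        1.27540479e+00, -1.46015627e-01]), 'qvel': array([ 0.00120847, -0.00191287, -0.00266549,  0.00043126, -0.00127341,
        0.00151554]), 'joint_torque': array([ 2.01351693e-03, -4.32003593e+01, -2.44694817e+01,  7.19063985e-02,
        5.26500796e-02, -6.09215317e-05]), 'tcp_pos': array([ 0.2003969 , -0.48483678,  0.20223398]), 'tcp_rot': array([-3.14026937e+00, -1.97442243e-04,  3.91807183e-01]), 'force': array([-0.95121836, -0.03006832, -0.95715174]), 'moment': array([ 0.01830929,  0.02071522, -0.00597185]), 'opening': 0.09201869603805107}
```

View pics/top0.png

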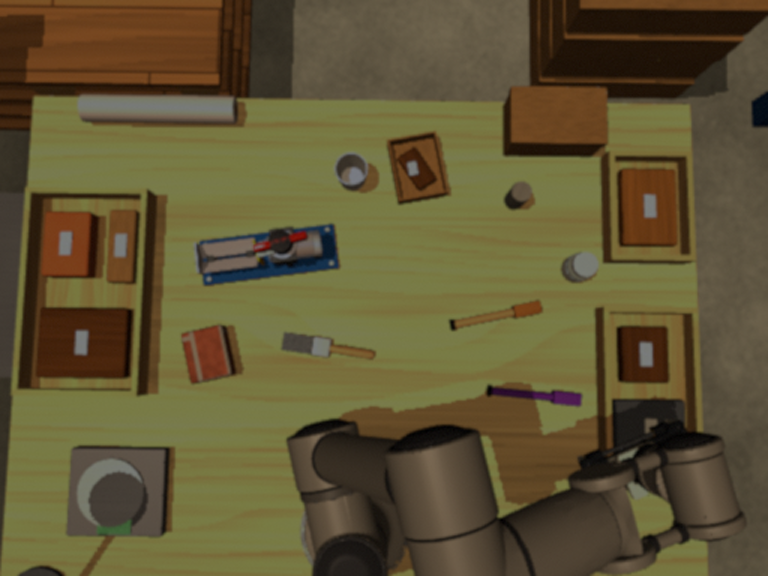

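View pics/side0.png

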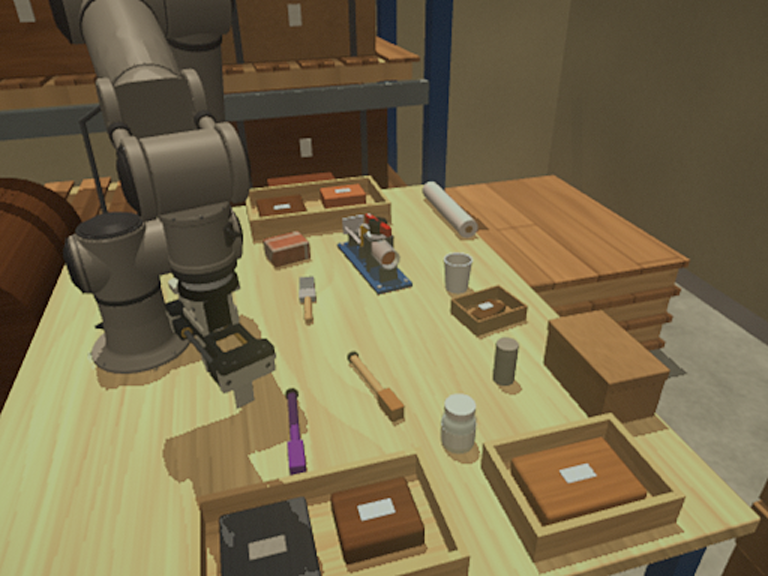

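Both views show the extruder at top-view pixel (268,253)/1.5, with the push direction to the left (+y). Stick candidates in the top view (×1.5): the orange-handled stick at (527,310), the purple look-alike at (565,398) and the brush at (350,350). By its wood colour and rubber tip, I choose (527,310).

```bash
cat > m.py <<'E'
from h import *
s=load('top'); hsv=cv2.cvtColor(s['pixels'],cv2.COLOR_RGB2HSV); px=s['pixels']
def blob(m,box,z,name):
    mm=np.zeros_like(m);mm[box[1]:box[3],box[0]:box[2]]=m[box[1]:box[3],box[0]:box[2]]
    ys,xs=np.nonzero(mm); P=np.array([pt(s,u,v,z)[:2] for u,v in zip(xs,ys)])
    r=cv2.minAreaRect((P*1000).astype(np.float32)); print(name,len(xs),'mean',P.mean(0).round(4),'rect',np.round(r[0],1),np.round(r[1],1),round(r[2],1)); return P
H,S,V=[hsv[:,:,i] for i in range(3)]
blue=((H>95)&(H<125)&(S>120)).astype(np.uint8)
blob(blue,(120,140,240,195),.012,'base')
red=(((H<6)|(H>174))&(S>160)&(V>90)).astype(np.uint8)
P=blob(red,(160,145,215,175),.155,'bar')
ora=((H>5)&(H<16)&(S>170)).astype(np.uint8)
blob(ora,(330,195,370,215),.03,'handle')
dark=(V<70).astype(np.uint8)
blob(dark,(297,208,306,222),.025,'tip')
yel=((H>18)&(H<30)&(S>200)).astype(np.uint8)
a=s['pixels'][140:195,125:230]; b=s['pixels'][190:225,290:370]
cv2.imwrite('pics/c1.png',np.vstack([cv2.resize(a[:,:,::-1],(735,385),interpolation=2),cv2.resize(b[:,:,::-1],(735,210),interpolation=2)[:210]]))
E
python3 m.py
```

```text
base 815 mean [0.5712 0.1687] rect [588.  200.4] [ 94.  293.2] 8.3
bar 74 mean [0.5975 0.1426] rect [594.5 155.1] [ 13.7 104.4] 16.4
handle 134 mean [ 0.4733 -0.3639] rect [ 473.4 -363.9] [24.  58.5] 12.0
tip 23 mean [ 0.438  -0.2031] rect [ 438.4 -203.7] [19.4  9.7] 0.1
```

View pics/c1.png

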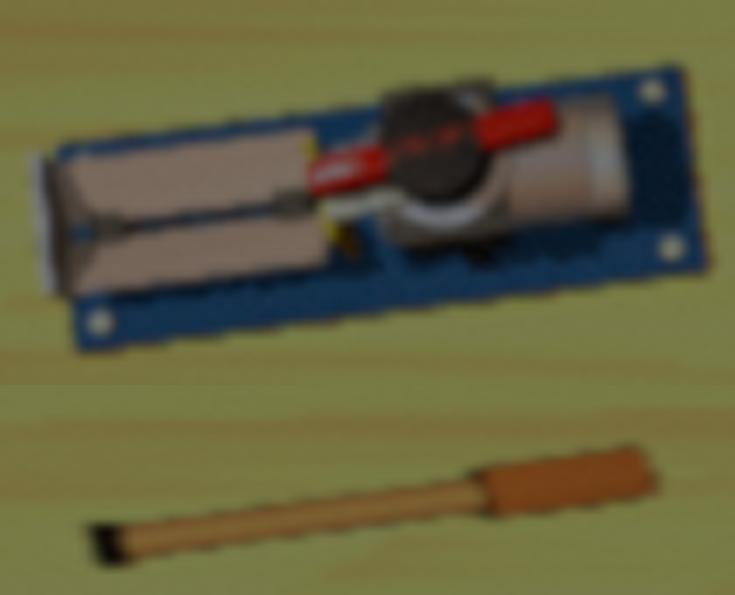

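Crop: the chosen stick is wooden with an orange handle and a black tip. The white-marked bar end points left along the push direction and the blade hangs in front of the gate mouth. Stand origin is about (0.594,0.155), push yaw about 98.3°, bar yaw about 106.4°. I'll move over the white bar end first.

```bash
cat > to.py <<'E'
import sys; from h import *
# usage: x y z yawdeg : remaining shift in tool axes, and turn in 8deg units
a=[float(v) for v in sys.argv[1:]]; st=read_state()
C=R.from_euler('xyz',st['tcp_rot']); D=R.from_euler('xyz',[np.pi,0,np.radians(a[3])])
print('t',round(st['clock'],2),'tcp',st['tcp_pos'].round(4),'yaw',np.degrees(st['tcp_rot'][2]).round(2),'F',st['force'].round(1),'open',round(st['opening'],4))
print('shift',(C.inv().apply(np.array(a[:3])-st['tcp_pos'])).round(4),'turn',((C.inv()*D).as_rotvec()/np.radians(8)).round(3))
print('shift in target axes',(D.inv().apply(np.array(a[:3])-st['tcp_pos'])).round(4))
E
R='0 0 0 0.0409 -0.0321 0 0'
python3 -m pendant '0 0 0 0.0409 -0.0321 0 0;0 0 0 0.0409 -0.0321 0 0;0 0 0 0.0409 -0.0321 0 0;0 0 0 0.0409 -0.0321 0 0;0 0 0 0.0409 -0.0321 0 0' 15
python3 -m pendant '0 0 0 0.0409 -0.0321 0 0;0 0 0 0.0409 -0.0321 0 0;0 0 0 0.0409 -0.0321 0 0;0 0 0 0.0409 -0.0321 0 0;0 0 0 0.0409 -0.0321 0 0'
python3 -m pendant '0 0 0 0.0409 -0.0321 0 0;0 0 0 0.0409 -0.0321 0 0;0 0 0 0.0409 -0.0321 0 0;0 0 0 0.0409 -0.0321 0 0;0 0 0 0.0409 -0.0321 0 0'
python3 -m pendant '0 0 -1.05 0 0 0 0;0 0 -1.05 0 0 0 0;0 0 -1.05 0 0 0 0;0 0 -1.05 0 0 0 0;0 0 -1.05 0 0 0 0'
python3 -m pendant '0 0 -1.05 0 0 0 0;0 0 -1.05 0 0 0 0;0 0 -1.05 0 0 0 0;0 0 -1.05 0 0 0 0;0 0 -1.05 0 0 0 0'
python3 to.py .583 .194 .133 106.4
```

```text
clock: 0.72
tcp_pos: [0.3287, -0.2572, 0.2027]
tcp_rot: [-3.141, -0.0, 0.391]
force: [1.0, -0.6, -0.3]
opening: 0.0918
clock: 1.35
tcp_pos: [0.4564, -0.0307, 0.2027]
tcp_rot: [3.142, 0.0, 0.392]
force: [0.5, -1.0, -0.0]
opening: 0.0919
clock: 1.98
tcp_pos: [0.5841, 0.1956, 0.2023]
tcp_rot: [3.141, 0.001, 0.392]
force: [0.8, -1.1, -1.1]
opening: 0.0919
clock: 2.6
tcp_pos: [0.5834, 0.194, 0.2022]
tcp_rot: [-3.141, 0.001, 1.13]
force: [0.6, 0.1, 0.9]
opening: 0.0919
clock: 3.22
tcp_pos: [0.5833, 0.194, 0.2022]
tcp_rot: [-3.14, -0.0, 1.863]
force: [-0.1, -0.6, 0.5]
opening: 0.0919
t 3.23 tcp [0.5833 0.194  0.2022] yaw 106.72 F [-0.1 -0.6  0.5] open 0.0919
shift [ 0.0001 -0.0002  0.0692] turn [-0.009 -0.     0.041]
shift in target axes [ 0.0001 -0.0003  0.0692]
```

```bash
python3 -m pendant '0 0 0 0 0 0.0138 0;0 0 0 0 0 0.0138 0;0 0 0 0 0 0.0138 0;0 0 0 0 0 0.0138 0;0 0 0 0 0 0.0138 0' 12
python3 -m pendant '0 0 0 0 0 0 150;0 0 0 0 0 0 170;0 0 0 0 0 0 190;0 0 0 0 0 0 205;0 0 0 0 0 0 215'
python3 -m pendant '0 0 0 0 0 0 220;0 0 0 0 0 0 220;0 0 0 0 0 0 220;0 0 0 0 0 0 220;0 0 0 0 0 0 220'
python3 - <<'E'
from h import *
s=snap('side'); save(s,'s1.png',(180,100,310,210),5)
E
```

```text
clock: 3.85
tcp_pos: [0.5835, 0.194, 0.1326]
tcp_rot: [-3.141, 0.0, 1.857]
force: [0.8, 0.2, -0.6]
opening: 0.0917
clock: 4.47
tcp_pos: [0.5838, 0.1941, 0.1341]
tcp_rot: [3.141, 0.0, 1.858]
force: [0.0, 1.0, 1.2]
opening: 0.0463
clock: 5.1
tcp_pos: [0.5837, 0.194, 0.1338]
tcp_rot: [-3.142, 0.0, 1.858]
force: [-0.6, -0.1, -0.3]
opening: 0.0129
```

View pics/s1.png

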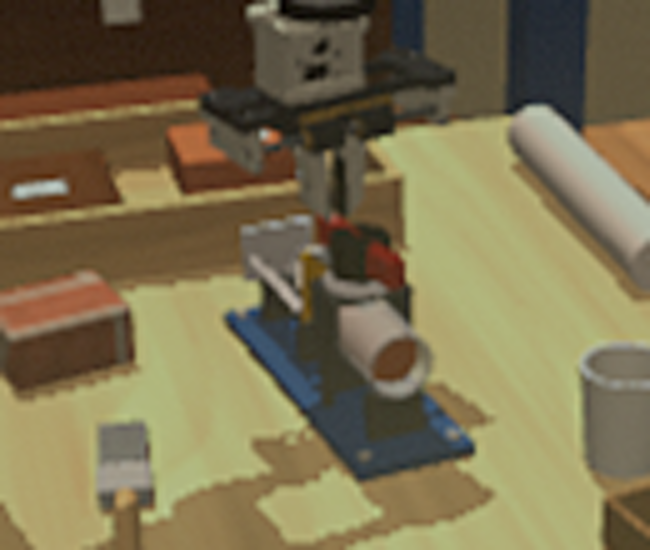

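```bash
python3 - <<'E'
from h import *
s=load('side')
f=lambda p:((proj(s,p)-[180,100])*5).round(0)
print('tcp',f([.5837,.194,.1338]),'tcp+30mm',f([.5837,.194,.164]))
ax=np.array([.5945,.1555]); d=np.array([np.cos(np.radians(106.4)),np.sin(np.radians(106.4))])
for r in(-.055,0,.055):
  for z in(.129,.155): print(r,z,f([*(ax+r*d),z]))
st=read_state();print(st['force'],st['opening'])
t=snap('top'); save(t,'t1.png',(125,140,230,195),6)
def q(u,v):
  K,T=s['camera_matrix'],s['extrinsics']; z=s['depth'][v,u]; return (T[:3,:3]@(np.linalg.solve(K,[u,v,1.])*z)+T[:3,3]).round(3)
for c in((340,200),(320,200),(335,230),(345,250),(385,265),(310,270)): print(c,q(180+c[0]//5,100+c[1]//5))
E
```

```text
tcp [330. 238.] tcp+30mm [329. 203.]
-0.055 0.129 [394. 287.]
-0.055 0.155 [393. 256.]
0 0.129 [356. 262.]
0 0.155 [355. 231.]
0.055 0.129 [320. 237.]
0.055 0.155 [319. 207.]
[-0.66597144 -0.05448303  0.08145019] 0.012595909920391227
(340, 200) [0.594 0.198 0.163]
(320, 200) [0.574 0.184 0.172]
(335, 230) [0.58  0.161 0.155]
(345, 250) [0.58  0.133 0.151]
(385, 265) [0.604 0.104 0.148]
(310, 270) [0.569 0.201 0.105]
```

View pics/t1.png

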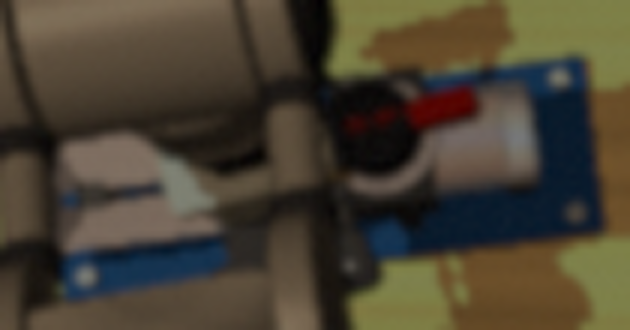

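```bash
python3 - <<'E'
from h import *
for n,box in(('side',(235,135,275,165)),('top',(160,140,215,175))):
  s=load(n); T=s['extrinsics'];K=s['camera_matrix']
  hsv=cv2.cvtColor(s['pixels'],cv2.COLOR_RGB2HSV)
  H,S,V=[hsv[:,:,i].astype(int) for i in range(3)]
  m=((H<6)|(H>174))&(S>140)&(V>60); k=np.zeros_like(m);k[box[1]:box[3],box[0]:box[2]]=1
  v,u=np.nonzero(m&k); z=s['depth'][v,u]
  P=(T[:3,:3]@(np.linalg.solve(K,np.stack([u,v,np.ones(len(u))]))*z)+T[:3,3:]).T
  o=np.argsort(P[:,1]); print(n,len(P)); print(np.c_[u,v][o][::4].tolist()); print(P[o][::4].round(3).tolist())
E
```

```text
side 8
[[259, 152], [256, 151]]
[[0.611, 0.101, 0.152], [0.601, 0.109, 0.154]]
top 49
[[204, 157], [203, 155], [202, 156], [201, 157], [200, 159], [199, 159], [198, 157], [197, 159], [196, 156], [196, 157], [195, 156], [194, 158], [193, 157]]
[[0.606, 0.103, 0.155], [0.612, 0.106, 0.153], [0.609, 0.109, 0.154], [0.605, 0.111, 0.156], [0.599, 0.114, 0.156], [0.6, 0.117, 0.154], [0.605, 0.12, 0.156], [0.599, 0.123, 0.157], [0.608, 0.126, 0.159], [0.606, 0.127, 0.153], [0.608, 0.129, 0.156], [0.602, 0.133, 0.154], [0.606, 0.136, 0.152]]
```

```bash
python3 -m pendant '0 0 0 0 0 0 255;0 0 0 0 0 0 255;0 0 0 0 0 0 255;0 0 0 0 0 0 255;0 0 0 0 0 0 255' 12
python3 - <<'E'
from h import *
s=snap('side'); save(s,'s2.png',(225,120,275,160),14)
E
```

```text
clock: 5.82
tcp_pos: [0.5836, 0.194, 0.1338]
tcp_rot: [-3.142, 0.0, 1.858]
force: [0.4, -0.1, 0.2]
opening: 0.0009
```

View pics/s2.png

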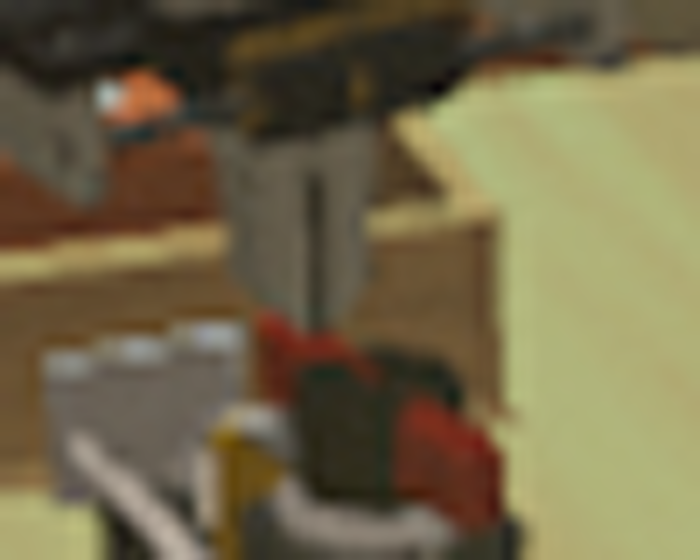

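```bash
python3 - <<'E'
from h import *
s=load('side')
def g(cx,cy,z=.155): return pt(s,225+cx/14,120+cy/14,z)[:2].round(4)
print('left-top-corner',g(262,318),'mid edge',g(375,365),'near end top',g(500,460),g(410,405),'finger tip',g(315,328,.134),'hub c',g(400,360))
d=s['depth'];T=s['extrinsics'];K=s['camera_matrix']
for c in((270,335),(285,360),(310,340),(340,360),(300,300),(340,280),(430,440),(330,420),(390,370)):
  u,v=225+c[0]//14,120+c[1]//14; print(c,(T[:3,:3]@(np.linalg.solve(K,[u,v,1.])*d[v,u])+T[:3,3]).round(3), s['pixels'][v,u])
E
```

```text
left-top-corner [0.5759 0.1965] mid edge [0.5977 0.1557] near end top [0.613  0.0863] [0.5997 0.1273] finger tip [0.6002 0.2314] hub c [0.6052 0.1568]
(270, 335) [0.577 0.195 0.154] [121  42  26]
(285, 360) [0.577 0.183 0.151] [92 40 25]
(310, 340) [0.585 0.178 0.156] [108  42  28]
(340, 360) [0.59  0.168 0.155] [91 42 26]
(300, 300) [0.582 0.182 0.168] [102  97  79]
(340, 280) [0.594 0.182 0.17 ] [102  95  78]
(430, 440) [0.6   0.119 0.15 ] [100  45  28]
(330, 420) [0.578 0.138 0.149] [46 42 28]
(390, 370) [0.598 0.154 0.156] [52 40 25]
```

```bash
python3 -m pendant '0 0 0 0 0 -0.02 255;0 0 0 0 0 -0.03 255;0 0 0 0 0 -0.03 255;0 0 0 0.06 0 0 0;0 0 0 0.06 0 0 0'
python3 -m pendant '0 0 0 0.06 0 0 0;0 0 0 0.06 0 0 0;0 0 0 0 0 0 0;0 0 0 0 0 0 0;0 0 0 0 0 0 0'
python3 - <<'E'
from h import *
s=snap('side'); t=snap('top')
a=s['pixels'][125:185,220:290,::-1]; b=t['pixels'][140:195,140:240,::-1]
cv2.imwrite('pics/c3.png',np.hstack([cv2.resize(a,(420,360),interpolation=2),cv2.resize(b,(360,360*55//100),interpolation=2) if 0 else np.vstack([cv2.resize(b,(380,209),interpolation=2),np.zeros((151,380,3),np.uint8)])]))
E
```

```text
clock: 6.5
tcp_pos: [0.5498, 0.3099, 0.2144]
tcp_rot: [3.14, -0.0, 1.856]
force: [0.3, -0.2, -0.4]
opening: 0.0161
clock: 7.12
tcp_pos: [0.5164, 0.4229, 0.2139]
tcp_rot: [3.142, 0.0, 1.856]
force: [0.1, -0.7, -0.2]
opening: 0.0659
```

View pics/c3.png

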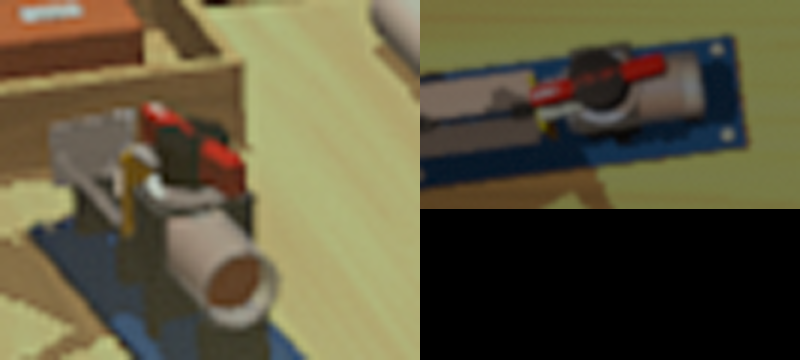

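```bash
python3 - <<'E'
from h import *
for n in('side',):
  s=load(n);T=s['extrinsics'];K=s['camera_matrix'];st=read_state();p=st['tcp_pos'];print(p,proj(s,p))
  v,u=np.mgrid[0:384,0:512];P=(T[:3,:3]@(np.linalg.inv(K)@np.stack([u.ravel(),v.ravel(),np.ones(u.size)])*s['depth'].ravel())+T[:3,3:]).T.reshape(384,512,3)
  m=(np.hypot(P[...,0]-p[0],P[...,1]-p[1])<.08)&(P[...,2]>.12)&(P[...,2]<.29)
  for z in np.arange(.19,.28,.006):
    k=m&(abs(P[...,2]-z)<.003); q=P[k]
    if len(q): print(z.round(3),len(q),q.min(0).round(3),q.max(0).round(3))
  a,b=proj(s,p).astype(int)
  save(s,'s4.png',(a-30,b-45,a+30,b+15),9)
E
```

```text
[0.51646665 0.42289223 0.21399119] [217.03074706 111.77439552]
0.238 2 [0.549 0.422 0.24 ] [0.553 0.423 0.241]
0.244 9 [0.476 0.401 0.241] [0.559 0.438 0.246]
0.25 11 [0.471 0.397 0.247] [0.563 0.429 0.253]
0.256 15 [0.466 0.401 0.253] [0.565 0.439 0.259]
0.262 15 [0.466 0.395 0.259] [0.564 0.434 0.265]
0.268 20 [0.466 0.394 0.265] [0.565 0.442 0.271]
0.274 13 [0.467 0.395 0.271] [0.564 0.44  0.276]
0.28 18 [0.464 0.396 0.277] [0.566 0.44  0.282]
```

View pics/s4.png

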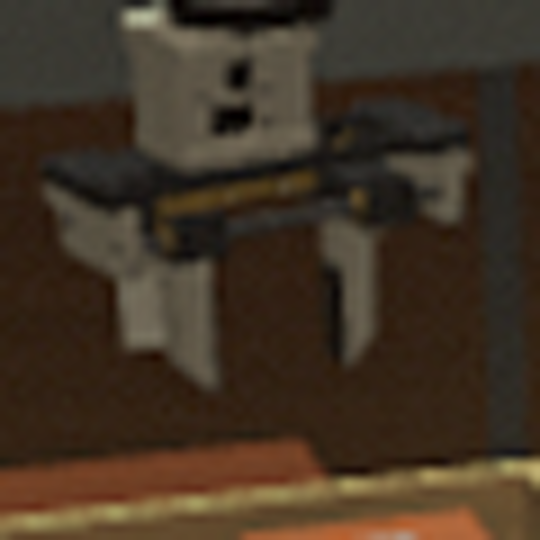

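The picture shows that the real fingertips end about 24 mm above the reported TCP (depth gives lowest tip z 0.238 against a TCP reading of 0.214). That is why the jaws shut on air above the bar, so I'll allow for the offset.

```bash
python3 -m pendant '0 0 0 -0.06 0 0 0;0 0 0 -0.06 0 0 0;0 0 0 -0.06 0 0 0;0 0 0 -0.059 0 0 0;0 0 0 0 0 0 0'
python3 to.py .583 .194 .111 106.4
python3 -m pendant '0 0 0 0 0 0.02 0;0 0 0 0 0 0.02 0;0 0 0 0 0 0.02 0;0 0 0 0 0 0.018 0;0 0 0 0 0 0.01 0'
python3 -m pendant '0 0 0 0 0 0.008 0;0 0 0 0 0 0.006 0;0 0 0 0 0 0 100;0 0 0 0 0 0 150;0 0 0 0 0 0 180' 12
python3 -m pendant '0 0 0 0 0 0 200;0 0 0 0 0 0 220;0 0 0 0 0 0 225;0 0 0 0 0 0 225;0 0 0 0 0 0 225'
```

```text
clock: 7.85
tcp_pos: [0.5848, 0.1898, 0.2141]
tcp_rot: [3.141, 0.001, 1.851]
force: [-0.3, 1.0, -0.9]
opening: 0.0921
t 7.85 tcp [0.5848 0.1898 0.2141] yaw 106.03 F [-0.3  1.  -0.9] open 0.0921
shift [ 0.0047 -0.0006  0.1031] turn [ 0.002  0.008 -0.046]
shift in target axes [ 0.0045 -0.0005  0.1031]
clock: 8.48
tcp_pos: [0.5828, 0.1952, 0.125]
tcp_rot: [-3.14, -0.0, 1.858]
force: [-0.3, 0.2, 0.6]
opening: 0.0917
clock: 9.1
tcp_pos: [0.5836, 0.1951, 0.1122]
tcp_rot: [3.141, 0.0, 1.858]
force: [-0.0, 0.1, -0.6]
opening: 0.0662
clock: 9.72
tcp_pos: [0.5835, 0.195, 0.1118]
tcp_rot: [3.141, 0.0, 1.858]
force: [8.3, 2.4, -2.4]
opening: 0.0164
```

```bash
python3 -m pendant '0 0 -0.625 -0.00016 -0.00357 0 225;0 0 -0.625 -0.00016 -0.00357 0 225;0 0 -0.625 -0.00016 -0.00357 0 225;0 0 -0.625 -0.00016 -0.00357 0 225;0 0 -0.625 -0.00016 -0.00357 0 225'
python3 -m pendant '0 0 -0.625 -0.00016 -0.00357 0 225;0 0 -0.625 -0.00016 -0.00357 0 225;0 0 -0.625 -0.00016 -0.00357 0 225;0 0 -0.625 -0.00016 -0.00357 0 225;0 0 -0.625 -0.00016 -0.00357 0 225'
python3 - <<'E'
from h import *
st=read_state();p=st['tcp_pos'];y=st['tcp_rot'][2];d=p[:2]-[.5945,.1555];print(np.hypot(*d),np.degrees(np.arctan2(d[1],d[0])),np.degrees(y),st['force'],st['moment'])
E
```

```text
clock: 10.35
tcp_pos: [0.5681, 0.1866, 0.1118]
tcp_rot: [3.141, 0.0, 2.297]
force: [1.6, 0.9, -0.2]
opening: 0.0156
clock: 10.98
tcp_pos: [0.5574, 0.1722, 0.1118]
tcp_rot: [3.141, -0.0, 2.733]
force: [0.6, 1.2, -0.4]
opening: 0.016
0.04071394473905658 155.7110109819433 156.58073282832893 [ 0.57907244  1.21517811 -0.37612424] [ 0.16131724 -0.2485843  -0.26054713]
```

```bash
python3 -m pendant '0 0 -0.625 -0.00016 -0.00357 0 225;0 0 -0.625 -0.00016 -0.00357 0 225;0 0 -0.625 -0.00016 -0.00357 0 225;0 0 -0.625 -0.00016 -0.00357 0 225;0 0 -0.625 -0.00016 -0.00357 0 225'
python3 -m pendant '0 0 -0.375 -0.00006 -0.00215 0 225;0 0 -0.375 -0.00006 -0.00215 0 225;0 0 -0.375 -0.00006 -0.00215 0 225;0 0 -0.25 -0.00003 -0.00143 0 225;0 0 0 0 0 0 225'
python3 -m pendant '0 0 -0.15 -0.00001 -0.00086 0 225;0 0 -0.15 -0.00001 -0.00086 0 225;0 0 -0.15 -0.00001 -0.00086 0 225;0 0 0 0 0 0 225;0 0 0 0 0 0 225'
python3 - <<'E'
from h import *
st=read_state();print(np.degrees(st['tcp_rot'][2]),st['force'],st['moment'])
E
```

```text
clock: 11.6
tcp_pos: [0.5538, 0.1548, 0.1118]
tcp_rot: [3.141, -0.001, -3.114]
force: [-0.6, 0.1, 1.9]
opening: 0.0161
clock: 12.22
tcp_pos: [0.5546, 0.1466, 0.1117]
tcp_rot: [-3.141, -0.001, -2.925]
force: [-2.4, -1.3, 1.6]
opening: 0.0156
clock: 12.85
tcp_pos: [0.5553, 0.1442, 0.1117]
tcp_rot: [-3.141, -0.001, -2.861]
force: [-5.6, -0.8, 2.5]
opening: 0.016
-163.91019921255148 [-5.61102982 -0.8307217   2.53086569] [-0.0692211   0.7323159  -0.19745963]
```

```bash
python3 -m pendant '0 0 -0.15 -0.00001 -0.00086 0 225;0 0 -0.15 -0.00001 -0.00086 0 225;0 0 -0.15 -0.00001 -0.00086 0 225;0 0 0 0 0 0 225;0 0 0 0 0 0 225'
python3 - <<'E'
from h import *
st=read_state();print(np.degrees(st['tcp_rot'][2]),st['force'],st['moment'])
E
python3 -m pendant '0 0 -0.15 -0.00001 -0.00086 0 225;0 0 -0.15 -0.00001 -0.00086 0 225;0 0 -0.1 0 -0.00057 0 225;0 0 0 0 0 0 225;0 0 0 0 0 0 225'
python3 - <<'E'
from h import *
st=read_state();print(np.degrees(st['tcp_rot'][2]),st['force'],st['moment'])
E
```

```text
clock: 13.48
tcp_pos: [0.556, 0.1417, 0.1117]
tcp_rot: [-3.142, -0.001, -2.798]
force: [-4.7, -1.3, 3.4]
opening: 0.016
-160.3121905346848 [-4.73531274 -1.32604202  3.36530083] [-0.1152828   0.75431958 -0.2334883 ]
clock: 14.1
tcp_pos: [0.5569, 0.1395, 0.1118]
tcp_rot: [-3.141, -0.001, -2.742]
force: [-5.4, -1.7, 3.4]
opening: 0.0158
-157.1112589460551 [-5.36337791 -1.70622334  3.44236661] [-0.10348705  0.73252723 -0.21703309]
```

```bash
cat > f.py <<'E'
from h import *
st=read_state();y=st['tcp_rot'][2];f=st['force'];print(np.degrees(y).round(2),'tang',round(float(f[0]*np.sin(y)-f[1]*np.cos(y)),2),'F',f.round(2),'Mz',st['moment'].round(2))
E
python3 -m pendant '0 0 -0.125 -0.00001 -0.00072 0 225;0 0 -0.125 -0.00001 -0.00072 0 225;0 0 0 0 0 0 225;0 0 0 0 0 0 225;0 0 0 0 0 0 225' >/dev/null; python3 f.py
python3 -m pendant '0 0 -0.125 -0.00001 -0.00072 0 225;0 0 -0.125 -0.00001 -0.00072 0 225;0 0 0 0 0 0 225;0 0 0 0 0 0 225;0 0 0 0 0 0 225' >/dev/null; python3 f.py
```

```text
-155.11 tang 1.47 F [-6.42 -1.36  2.95] Mz [-0.13  0.72 -0.26]
-153.11 tang 0.49 F [-4.92 -1.94  2.8 ] Mz [-0.1   0.76 -0.24]
```

```bash
python3 -m pendant '0 0 -0.125 -0.00001 -0.00072 0 225;0 0 -0.125 -0.00001 -0.00072 0 225;0 0 0 0 0 0 225;0 0 0 0 0 0 225;0 0 0 0 0 0 225' >/dev/null; python3 f.py
python3 -m pendant '0 0 -0.125 -0.00001 -0.00072 0 225;0 0 -0.125 -0.00001 -0.00072 0 225;0 0 0 0 0 0 225;0 0 0 0 0 0 225;0 0 0 0 0 0 225' >/dev/null; python3 f.py
```

```text
-151.11 tang 1.36 F [-4.67 -1.03  3.04] Mz [-0.16  0.71 -0.22]
-149.11 tang 2.1 F [-6.18 -1.25  2.67] Mz [-0.17  0.78 -0.23]
```

```bash
python3 -m pendant '0 0 -0.125 -0.00001 -0.00072 0 225;0 0 -0.125 -0.00001 -0.00072 0 225;0 0 0 0 0 0 225;0 0 0 0 0 0 225;0 0 0 0 0 0 225' >/dev/null; python3 f.py
python3 -m pendant '0 0 -0.125 -0.00001 -0.00072 0 225;0 0 -0.125 -0.00001 -0.00072 0 225;0 0 0 0 0 0 225;0 0 0 0 0 0 225;0 0 0 0 0 0 225' >/dev/null; python3 f.py
```

```text
-147.11 tang 1.84 F [-5.38 -1.28  3.7 ] Mz [-0.08  0.84 -0.25]
-145.1 tang 7.38 F [-7.13  4.03  4.48] Mz [ 0.75  1.15 -0.27]
```

```bash
python3 -m pendant '0 0 -0.06 0 -0.00036 0 225;0 0 -0.06 0 -0.00036 0 225;0 0 0 0 0 0 225;0 0 0 0 0 0 225;0 0 0 0 0 0 225' >/dev/null; python3 f.py
python3 -m pendant '0 0 -0.06 0 -0.00036 0 225;0 0 0 0 0 0 225;0 0 0 0 0 0 225;0 0 0 0 0 0 225;0 0 0 0 0 0 225' >/dev/null; python3 f.py
```

```text
-144.14 tang 9.7 F [-7.71  6.4   4.24] Mz [ 1.18  1.26 -0.29]
-143.65 tang 11.03 F [-9.11  6.99  3.36] Mz [ 1.4   1.35 -0.25]
```

Tangential force rises steadily with no more turning, so the stop is felt at about 108–109° of turn. I'll release and lift.

```bash
python3 -m pendant '0 0 0 0 0 0 150;0 0 0 0 0 0 100;0 0 0 0 0 0 0;0 0 0 0 0 -0.04 0;0 0 0 0 0 -0.05 0'
python3 -m pendant '0 0 1.2 0 0 0 0;0 0 1.2 0 0 0 0;0 0 1.2 0 0 0 0;0 0 1.2 0 0 0 0;0 0 1.2 0 0 0 0'
python3 -m pendant '0 0 1.2 0 0 0 0;0 0 1.2 0 0 0 0;0 0 1.2 0 0 0 0;0 0 1.2 0 0 0 0;0 0 1.2 0 0 0 0'
python3 to.py .4734 -.3639 -.014 102.3
```

```text
clock: 19.73
tcp_pos: [0.5618, 0.131, 0.2018]
tcp_rot: [3.141, -0.002, -2.508]
force: [0.9, 0.3, 0.2]
opening: 0.0624
clock: 20.35
tcp_pos: [0.5625, 0.1311, 0.2018]
tcp_rot: [-3.142, 0.001, 2.932]
force: [0.6, 0.1, -0.2]
opening: 0.0918
clock: 20.98
tcp_pos: [0.5625, 0.1311, 0.2018]
tcp_rot: [3.141, 0.001, 2.094]
force: [-0.3, 0.8, 0.5]
opening: 0.0914
t 20.98 tcp [0.5625 0.1311 0.2018] yaw 119.96 F [-0.3  0.8  0.5] open 0.0914
shift [-0.3842 -0.3245  0.2158] turn [0.004 0.003 2.208]
shift in target axes [-0.4646 -0.1925  0.2158]
```

Turn the rest, then travel in the target axes, and look from the top at the gate and stick.

```bash
python3 -m pendant '0 0 1.1 0 0 0 0;0 0 1.1 0 0 0 0;0 0 0 -0.0465 -0.0193 0 0;0 0 0 -0.0465 -0.0193 0 0;0 0 0 -0.0465 -0.0193 0 0' 40 >/dev/null
python3 -m pendant '0 0 0 -0.0465 -0.0193 0 0;0 0 0 -0.0465 -0.0193 0 0;0 0 0 -0.0465 -0.0193 0 0;0 0 0 -0.0465 -0.0193 0 0;0 0 0 -0.0465 -0.0193 0 0' >/dev/null
python3 -m pendant '0 0 0 -0.0465 -0.0193 0.02 0;0 0 0 -0.0465 -0.0193 0.02 0;0 0 0 0 0 0.04 0;0 0 0 0 0 0.03 0;0 0 0 0 0 0 0'
python3 to.py .4734 -.3639 -.014 102.3
python3 - <<'E'
from h import *
t=snap('top'); s=snap('side')
a=t['pixels'][140:195,125:230,::-1]; p=proj(s,[.4734,-.3639,.03]).astype(int)
b=s['pixels'][p[1]-55:p[1]+35,p[0]-60:p[0]+60,::-1]
cv2.imwrite('pics/c5.png',np.vstack([cv2.resize(a,(420,220),interpolation=2),cv2.resize(b,(420,315),interpolation=2)]))
E
```

```text
clock: 22.85
tcp_pos: [0.4747, -0.3641, 0.0896]
tcp_rot: [-3.139, -0.004, 1.792]
force: [0.1, -0.0, -0.6]
opening: 0.0918
t 22.85 tcp [ 0.4747 -0.3641  0.0896] yaw 102.67 F [ 0.1 -0.  -0.6] open 0.0918
shift [ 0.     -0.0009  0.1036] turn [-0.019 -0.028  0.046]
shift in target axes [ 0.0004 -0.0012  0.1036]
```

View pics/c5.png

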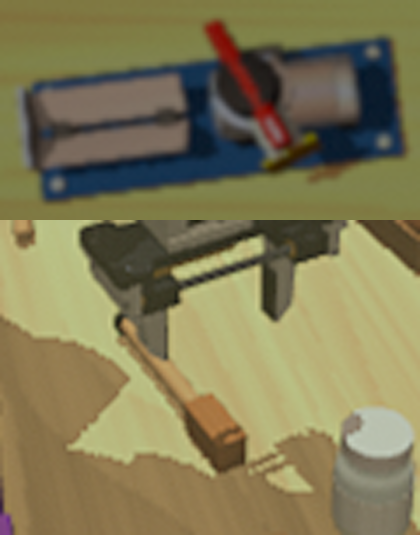

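The gate is open, with the white end now at (275,140) in the upper crop. Below, the open jaws straddle the stick. Descend and grip.

```bash
python3 -m pendant '0 0 0.04 0 -0.001 0.03 0;0 0 0 0 0 0.03 0;0 0 0 0 0 0.02 0;0 0 0 0 0 0.015 0;0 0 0 0 0 0.005 0' 40
python3 -m pendant '0 0 0 0 0 0.004 0;0 0 0 0 0 0 120;0 0 0 0 0 0 160;0 0 0 0 0 0 190;0 0 0 0 0 0 200'
python3 -m pendant '0 0 0 0 0 0 210;0 0 0 0 0 0 210;0 0 0 0 0 0 210;0 0 0 0 0 0 210;0 0 0 0 0 0 210'
```

```text
clock: 23.58
tcp_pos: [0.4754, -0.3652, -0.0078]
tcp_rot: [3.141, 0.001, 1.787]
force: [0.6, -1.0, 0.9]
opening: 0.092
clock: 24.2
tcp_pos: [0.4751, -0.365, -0.012]
tcp_rot: [3.141, 0.0, 1.787]
force: [-0.4, 0.0, -0.1]
opening: 0.0563
clock: 24.82
tcp_pos: [0.4749, -0.3649, -0.0122]
tcp_rot: [-3.142, 0.0, 1.787]
force: [-1.0, 0.0, 0.5]
opening: 0.0276
```

```bash
python3 -m pendant '0 0 0 0 0 -0.015 210;0 0 0 0 0 -0.02 210;0 0 0 0 0 -0.024 210;0 0 0.26 0 0 0 210;0 0 0.25 0 0 0 210'
python3 to.py .6335 -.1117 .0468 98.3
```

```text
clock: 25.45
tcp_pos: [0.4747, -0.3647, 0.0465]
tcp_rot: [-3.141, -0.0, 1.713]
force: [0.2, 0.0, -1.7]
opening: 0.0279
t 25.45 tcp [ 0.4747 -0.3647  0.0465] yaw 98.14 F [ 0.2  0.  -1.7] open 0.0279
shift [ 0.2279  0.193  -0.0003] turn [-0.003 -0.003 -0.02 ]
shift in target axes [ 0.2274  0.1936 -0.0003]
```

```bash
python3 -m pendant '0 0 -0.02 0.0285 0.0241 0 210;0 0 0 0.0285 0.0241 0 210;0 0 0 0.0285 0.0241 0 210;0 0 0 0.0285 0.0241 0 210;0 0 0 0.0285 0.0241 0 210'
python3 -m pendant '0 0 0 0.0285 0.0241 0 210;0 0 0 0.0285 0.0241 0 210;0 0 0 0.0285 0.0241 0 210;0 0 0 0 0 0 210;0 0 0 0 0 0 210'
python3 to.py .6335 -.1117 .0468 98.3
python3 - <<'E'
from h import *
t=snap('top'); s=snap('side')
p=proj(s,[.605,.08,.075]).astype(int)
b=s['pixels'][p[1]-40:p[1]+60,p[0]-60:p[0]+60,::-1]
a=t['pixels'][135:200,140:280,::-1]
cv2.imwrite('pics/c6.png',np.vstack([cv2.resize(a,(560,260),interpolation=2),np.hstack([cv2.resize(b,(384,320),interpolation=2),np.zeros((320,176,3),np.uint8)])]))
# tip heights / positions: black rubber tip and sleeve mouth
T=s['extrinsics'];K=s['camera_matrix']
for n,q in(('mouth',[.6053,.0813,.075]),('tip',[.609,.0575,.075]),('hand',[.6335,-.1117,.075])): print(n,(proj(s,q)-[p[0]-60,p[1]-40])*3.2+[0,260],(proj(t,q)-[140,135])*4)
E
```

```text
clock: 26.08
tcp_pos: [0.5731, -0.2049, 0.0454]
tcp_rot: [-3.14, -0.001, 1.717]
force: [0.5, -0.8, -2.3]
opening: 0.0279
clock: 26.7
tcp_pos: [0.6314, -0.1113, 0.0457]
tcp_rot: [-3.139, -0.0, 1.718]
force: [0.2, -0.7, -1.7]
opening: 0.0277
t 26.7 tcp [ 0.6314 -0.1113  0.0457] yaw 98.43 F [ 0.2 -0.7 -1.7] open 0.0277
shift [-0.0007  0.002  -0.0011] turn [-0.015 -0.003  0.016]
shift in target axes [-0.0007  0.002  -0.0011]
mouth [192.90746686 390.17216342] [293.35817396 105.93710375]
tip [201.64905131 398.84284019] [323.47248456 101.70500465]
hand [269.64877537 468.14218148] [537.10119854  73.92071437]
```

View pics/c6.png

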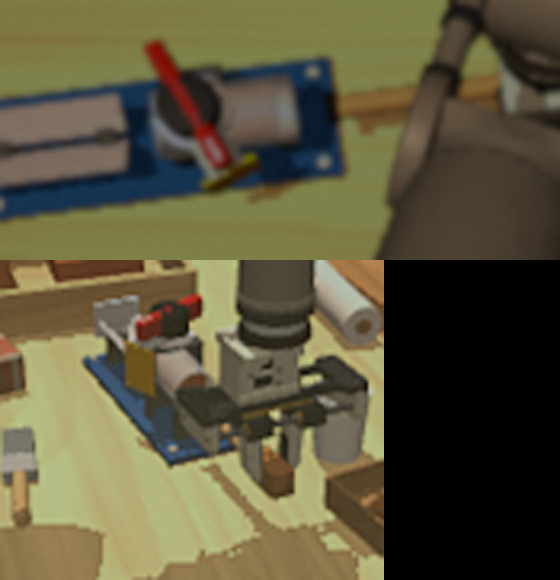

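```bash
python3 - <<'E'
from h import *
s=load('top');T=s['extrinsics'];K=s['camera_matrix']
v,u=np.mgrid[0:384,0:512];P=(T[:3,:3]@(np.linalg.inv(K)@np.stack([u.ravel(),v.ravel(),np.ones(u.size)])*s['depth'].ravel())+T[:3,3:]).T
d=np.array([-.1444,.9895]); n=np.array([-.9895,-.1444]); q=P[:,:2]-[.5945,.1555]; X=q@d;Y=q@n;Z=P[:,2]
for x in np.arange(-.14,-.02,.008):
  k=(abs(X-x)<.004)&(abs(Y)<.05)&(Z>.06)&(Z<.125)
  if k.sum(): print(x.round(3),k.sum(),'y',Y[k].min().round(4),Y[k].max().round(4),Y[k].mean().round(4),'zmax',np.percentile(Z[k],[50,95]).round(4))
E
```

```text
-0.14 14 y -0.0022 0.0127 0.006 zmax [0.08   0.0845]
-0.132 15 y -0.0034 0.0127 0.0041 zmax [0.0792 0.0849]
-0.124 14 y -0.0053 0.0124 0.0059 zmax [0.082 0.086]
-0.116 13 y -0.0026 0.0134 0.0047 zmax [0.0795 0.0836]
-0.108 18 y -0.0056 0.0165 0.0063 zmax [0.0808 0.0869]
-0.1 12 y -0.0081 0.015 0.0036 zmax [0.0812 0.089 ]
-0.076 20 y -0.0274 0.0282 0.0045 zmax [0.0997 0.1052]
-0.068 45 y -0.023 0.0277 0.0036 zmax [0.0966 0.1044]
-0.06 44 y -0.0239 0.0273 0.0045 zmax [0.096  0.1048]
-0.052 47 y -0.027 0.0279 0.0035 zmax [0.0982 0.1037]
-0.044 48 y -0.0236 0.0446 0.0075 zmax [0.0985 0.1054]
-0.036 59 y -0.0245 0.0487 0.0143 zmax [0.0987 0.1215]
-0.028 61 y -0.0306 0.0494 0.0066 zmax [0.102  0.1221]
```

Depth profile: stick and sleeve axes agree to about 2 mm laterally, and the height is right (shaft top 0.0845). Now push.

```bash
python3 -m pendant '0 0 0.015 0.01 0 0 210;0 0 0 0.01 0 0 210;0 0 0 0.01 0 0 210;0 0 0 0.01 0 0 210;0 0 0 0.01 0 0 210' 60; python3 f.py
python3 -m pendant '0 0 0 0.007 0 0 210;0 0 0 0.007 0 0 210;0 0 0 0.007 0 0 210;0 0 0 0.007 0 0 210;0 0 0 0.007 0 0 210'; python3 f.py
python3 to.py .6025 .1006 .0457 98.3
```

```text
clock: 27.42
tcp_pos: [0.626, -0.0643, 0.0476]
tcp_rot: [3.14, 0.006, 1.717]
force: [0.5, -14.2, -0.8]
opening: 0.0272
98.38 tang -1.58 F [  0.5  -14.25  -0.83] Mz [-2.33 -0.21  0.13]
clock: 28.05
tcp_pos: [0.6209, -0.0303, 0.0476]
tcp_rot: [3.14, 0.006, 1.716]
force: [0.2, -15.2, -0.3]
opening: 0.0277
98.34 tang -1.97 F [  0.24 -15.2   -0.3 ] Mz [-2.25 -0.2   0.09]
t 28.05 tcp [ 0.6209 -0.0303  0.0476] yaw 98.34 F [  0.2 -15.2  -0.3] open 0.0277
shift [0.1322 0.0008 0.0011] turn [0.012 0.043 0.005]
shift in target axes [0.1322 0.0007 0.0019]
```

```bash
python3 -m pendant '0 0 0 0.007 0 0 210;0 0 0 0.007 0 0 210;0 0 0 0.007 0 0 210;0 0 0 0.007 0 0 210;0 0 0 0.007 0 0 210'; python3 f.py
python3 -m pendant '0 0 0 0.007 0 0 210;0 0 0 0.007 0 0 210;0 0 0 0.007 0 0 210;0 0 0 0.007 0 0 210;0 0 0 0.005 0 0 210'; python3 f.py
python3 -m pendant '0 0 0 0 0 0 210;0 0 0 0 0 0 210;0 0 0 0 0 0 210;0 0 0 0 0 0 210;0 0 0 0 0 0 210'
python3 - <<'E'
from h import *
s=snap('side'); t=snap('top')
p=proj(s,[.585,.2,.075]).astype(int)
b=s['pixels'][p[1]-40:p[1]+50,p[0]-60:p[0]+60,::-1]
a=t['pixels'][135:200,110:250,::-1]
cv2.imwrite('pics/c7.png',np.vstack([cv2.resize(a,(560,260),interpolation=2),cv2.resize(b,(427,320),interpolation=2) if 0 else np.hstack([cv2.resize(b,(427,320),interpolation=2),np.zeros((320,133,3),np.uint8)])]))
E
```

```text
clock: 28.68
tcp_pos: [0.6152, 0.0068, 0.0472]
tcp_rot: [3.141, 0.002, 1.716]
force: [0.6, -2.0, -2.1]
opening: 0.0274
98.3 tang 0.26 F [ 0.56 -2.01 -2.1 ] Mz [-0.35 -0.14  0.  ]
clock: 29.3
tcp_pos: [0.61, 0.0409, 0.0467]
tcp_rot: [-3.141, 0.0, 1.716]
force: [-0.1, -1.3, -2.2]
opening: 0.0274
98.35 tang -0.33 F [-0.14 -1.31 -2.18] Mz [-0.33 -0.2  -0.03]
clock: 29.92
tcp_pos: [0.6101, 0.0402, 0.0468]
tcp_rot: [3.142, 0.0, 1.716]
force: [0.3, -1.2, -0.7]
opening: 0.0279
```

View pics/c7.png

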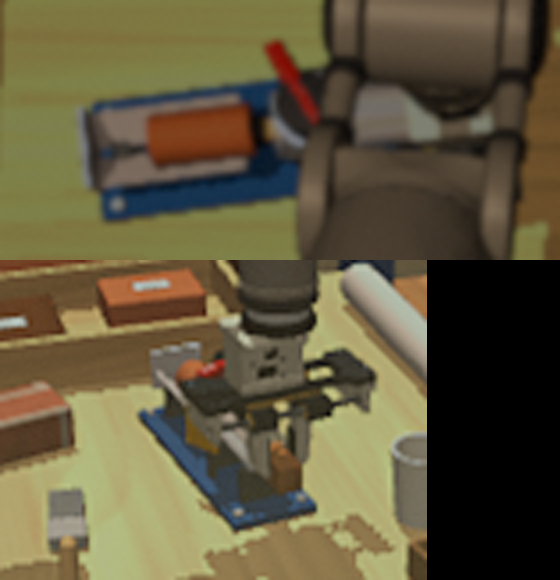

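The core (orange, crop (200,135)) lies in the trough with the stick tip behind it. I'll measure it, then withdraw the stick.

```bash
cat > core.py <<'E'
from h import *
s=load('top');hsv=cv2.cvtColor(s['pixels'],cv2.COLOR_RGB2HSV).astype(int)
m=(hsv[...,0]<14)&(hsv[...,1]>150)&(hsv[...,2]>60); k=np.zeros_like(m);k[155:182,135:178]=1
v,u=np.nonzero(m&k)
T=s['extrinsics'];K=s['camera_matrix']
P=np.array([pt(s,a,b,.085) for a,b in zip(u,v)])[:,:2]-[.5945,.1555]
X=P@[-.1444,.9895];Y=P@[-.9895,-.1444]
print(len(X),'x',np.percentile(X,[2,98]).round(4),X.mean().round(4),'y',Y.mean().round(4),np.percentile(Y,[2,98]).round(4),'z',np.percentile((T[:3,:3]@(np.linalg.solve(K,np.stack([u,v,np.ones(len(u))]))*s['depth'][v,u])+T[:3,3:])[2],[50,95]))
E
python3 core.py
python3 -m pendant '0 0 0 -0.015 0 0 210;0 0 0 -0.03 0 0 210;0 0 0 -0.03 0 0 210;0 0 0 -0.03 0 0 210;0 0 0 -0.03 0 0 210'
python3 -m pendant '0 0 0 -0.03 0 0 210;0 0 0 -0.03 0 0 210;0 0 0 -0.03 0 0 210;0 0 0 -0.03 0 0 210;0 0 0 -0.03 0 0 210'
python3 to.py .475 -.365 -.011 98.3
```

```text
314 x [0.0567 0.1329] 0.0945 y 0.0012 [-0.0176  0.0201] z [0.09174756 0.09819286]
clock: 30.65
tcp_pos: [0.6297, -0.0954, 0.0468]
tcp_rot: [3.141, 0.0, 1.716]
force: [-0.1, 0.0, -2.1]
opening: 0.0275
clock: 31.28
tcp_pos: [0.6511, -0.2439, 0.0467]
tcp_rot: [-3.141, 0.0, 1.716]
force: [-0.9, 0.3, -1.4]
opening: 0.0272
t 31.27 tcp [ 0.6511 -0.2439  0.0467] yaw 98.29 F [-0.9  0.3 -1.4] open 0.0272
shift [-0.0944 -0.1917  0.0578] turn [-0.001  0.002 -0.001]
shift in target axes [-0.0944 -0.1917  0.0577]
```

```bash
python3 -m pendant '0 0 0 -0.019 -0.0383 0 210;0 0 0 -0.019 -0.0383 0 210;0 0 0 -0.019 -0.0383 0 210;0 0 0 -0.019 -0.0383 0 210;0 0 0 -0.019 -0.0383 0 210' >/dev/null
python3 -m pendant '0 0 0 0 0 0.015 210;0 0 0 0 0 0.015 210;0 0 0 0 0 0.015 210;0 0 0 0 0 0.008 210;0 0 0 0 0 0.0025 210'
python3 -m pendant '0 0 0 0 0 0.001 210;0 0 0 0 0 0.001 210;0 0 0 0 0 0 210;0 0 0 0 0 0 210;0 0 0 0 0 0 210'
```

```text
clock: 32.52
tcp_pos: [0.4759, -0.3628, -0.0096]
tcp_rot: [-3.141, -0.001, 1.717]
force: [-0.1, -0.3, -2.0]
opening: 0.0275
clock: 33.15
tcp_pos: [0.4757, -0.3636, -0.0105]
tcp_rot: [3.141, 0.0, 1.716]
force: [0.4, 0.3, -1.3]
opening: 0.0275
```

```bash
python3 -m pendant '0 0 0 0 0 0.001 210;0 0 0 0 0 0.0005 210;0 0 0 0 0 0 200;0 0 0 0 0 0 180;0 0 0 0 0 0 140'
python3 -m pendant '0 0 0 0 0 0 60;0 0 0 0 0 0 0;0 0 0 0 0 0 0;0 0 0 0 0 -0.02 0;0 0 0 0 0 -0.03 0'
python3 -m pendant '0 0 0 0 0 -0.05 0;0 0 0 0 0 -0.05 0;0 0 0 0 0 -0.05 0;0 0 0 -0.06 0 0 0;0 0 0 -0.06 0 0 0'
python3 -m pendant '0 0 0 0 0 0 0;0 0 0 0 0 0 0;0 0 0 0 0 0 0;0 0 0 0 0 0 0;0 0 0 0 0 0 0'
python3 - <<'E'
from h import *
s=snap('side'); t=snap('top')
save(t,'t9.png',(100,90,420,300),2.4)
b=s['pixels'][120:300,180:340,::-1]; a=t['pixels'][90:280,110:410,::-1]
cv2.imwrite('pics/c9.png',np.hstack([cv2.resize(a,(470,298),interpolation=2),cv2.resize(b,(265,298),interpolation=2)]))
T=s['extrinsics'];K=s['camera_matrix']
E
python3 core.py; sed -i 's/^blob(blue.*$/pass/' m.py; python3 m.py
```

```text
clock: 33.78
tcp_pos: [0.4758, -0.3636, -0.0121]
tcp_rot: [3.141, 0.0, 1.716]
force: [0.0, 0.7, 0.3]
opening: 0.0337
clock: 34.4
tcp_pos: [0.4751, -0.3629, 0.0375]
tcp_rot: [-3.14, -0.002, 1.716]
force: [0.7, -0.5, -0.4]
opening: 0.0828
clock: 35.02
tcp_pos: [0.4938, -0.4834, 0.1897]
tcp_rot: [3.14, 0.002, 1.718]
force: [1.6, -1.4, 0.5]
opening: 0.0918
clock: 35.65
tcp_pos: [0.4933, -0.4816, 0.1884]
tcp_rot: [3.141, 0.001, 1.717]
force: [0.3, 0.1, 0.6]
opening: 0.0919
315 x [0.0564 0.1329] 0.0942 y 0.0012 [-0.0175  0.0201] z [0.09155258 0.09780494]
bar 93 mean [0.6006 0.1591] rect [594.4 155.7] [101.3  12.6] 33.1
handle 138 mean [ 0.4747 -0.3615] rect [ 474.6 -361.9] [24.4 60.1] 7.9
tip 67 mean [ 0.437  -0.1986] rect [ 438.1 -196.9] [41.8 23.3] 20.1
```

View pics/c9.png

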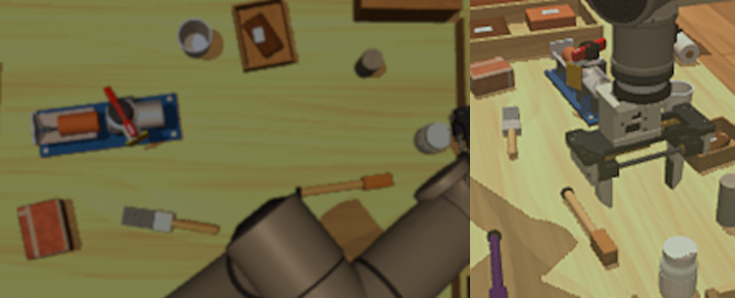

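The bar lies at 213° (turned 1.86 rad) while the tool had been driven to 216.8° against rising force, so it stands on the stop. The core is at stand x 94 mm, y 1 mm. The stick lies flat and the bystanders look in place, so I'm handing in.

```bash
python3 -c "
from cell import *
print(finish_job())"
```

```text
the job is handed in; nothing more can be done
None
```

I turned the knob anticlockwise to its stop, pushed the core out into the trough, laid the stick flat on the table, and handed the job in at about 36 s. No verdict was reported.

**What the last checks showed**
- **Knob:** the bar turned about 1.86 rad. At the end the sideways force rose from about 2 to 11 N. The tool went about 3.7° further than the bar, so I take it to be on its stop. I judged this from force and the camera image, because the joint angle itself can't be read.
- **Core:** its centre is about 94 mm along the stand and 1 mm off the trough's centre line. The push took about 15 N, and the gripper stayed behind the sleeve entry throughout.
- **Stick:** it lies at about (0.475, -0.362), close to where it started and clear of the extruder. It looks flat in the side view, and I released it at table height; I did not measure the tip's height separately.
- **Bystanders:** they look untouched in the last picture, but I did not measure their positions.
- **Gripper:** it is open and well above the table, touching nothing.

**What disagreed:** the fingertips in the camera images end about 24 mm higher than the reported tool point, although the description says the two coincide. My first grip on the bar therefore closed on air above it. I allowed for the offset, and the later grips on the bar and the stick held.

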